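# Slide a sleeve onto the magnet pad and switch the magnet on

### The arm

A 6-joint arm with a two-finger parallel gripper is mounted at the origin on the work surface. World frame = base frame: x ahead of the robot, y to its left, z up, the work surface at z = 0. Lengths are in m, angles in rad, forces in N, time in s.
With the tool pointing down it reaches from about 0.375 to 0.75 m from the base axis. Payload 9 kg.
Tool frame: the origin (TCP) lies between the finger pads; the fingertips stand 19 mm ahead of it and the grasp point (between the pads) is the TCP; z points along the fingers, y is the line along which they close (so a half turn about z gives the same grasp; the last joint's range is limited). The gripper opens to 85 mm and grips with 20 to 120 N. Pads are 22 mm wide; open, the fingers measure 114 mm over their backs; the gripper's body (76 mm by 85 mm) begins 54 mm behind the grasp point. The pads swing forward as they close: fully open they stand 13 mm farther back than shut.
Start: joints at [-1.554, 0.104, 0.097, 1.564, 0, 1.353], TCP at [0.14, -0.584, 0.25] pointing down, gripper open.
Joint ranges: [-2.99, 2.99], [-0.84, 1.86], [-1.1, 1.16], [-1.84, 2.11], [-1.51, 1.56], [-3.14, 3.14]. Speed limits (rad/s): [2.22, 2.22, 2.57, 3.14, 3.14, 3.14].

### API

Orientations are given as a unit quaternion [w, x, y, z].
In Python, from rig import * gives the robot as it stands.
- The arm moves only by the tool step_arm, never from a script. Its argument "targets" is one flat list of numbers, 5 for each row, row after row: the shift along the tool's x, y, z in m, then the turn about the tool's z in degrees, then the opening, from 0 (shut) to 1 (fully open). In form: [dx, dy, dz, twist, claw, dx, dy, dz, twist, claw, ...]. A call has 1 to 12 rows; each row shifts and turns the commanded pose from where the row before left it, along the tool's axes as they then stand; what a row does not reach is not made up. A row lasts 1/10 s, in which the tool goes at most 50 mm and 8.59 degrees, less where a joint would pass 70% of its speed; a pose out of reach is approached as far as the arm can. A call with a gripper value outside its range is refused whole. The fingers move at their own pace and stop on an object; the grip force is fixed at half the most. Time passes only in rows, so rows that do not move let the fingers close. It gives the time, the measured TCP pose, the force, the opening and the grip force at its end, in the units of the state.
- observe(): the state, without advancing time (a new reading comes with each control period).
- grab_frame(name): name is "scene" or "top"; returns a dict with "pixels" (420x560x3 uint8, red, green, blue), "fx", "fy", "cx", "cy" (pixels), "eye" and "rotation" of the camera in the world. Camera axes: x right, y up, looking along -z (the intrinsics and any distortion apply to the point x, -y, -z); pixel columns grow to the right and rows downward; lengths in m; the calibration is good to about 2 mm. A picture is of the moment at which its call begins. There is no depth.
- finish_job(): hands the job in; it is judged then, once.
The state is a dict: "time_s": time; "joints": joint angles; "joint_vel": joint speeds; "effort": joint torques, N m; "ee_pos": TCP position; "ee_rot": TCP orientation; "force": force on the tool from outside, world axes, zero at the start; "wrist_torque": the same for the moment, N m; "grip_width": finger opening in m; "finger_force": force on a finger pad.
Only numpy, scipy, OpenCV 4.12 (cv2) and the standard library are available. Lean on these libraries where they do the work, as an engineer would, in place of code of your own. Each camera call takes 0.05 s, during which the arm holds its last target. There are 200 camera calls.

### The job

Slide the blue-banded steel sleeve across the work plate, without lifting it off the plate or tipping it, until it stands centred on the yellow-ringed magnet pad with yellow showing all the way round its foot. Then switch the magnet on: press the sprung red knob down at the red dot, turn it clockwise to the green dot and let it spring fully back up. Leave the plain sleeves, the vee block and the green can standing where they are.

Things in the scene. Friction and masses are not known exactly. Their poses are not given: they have to be found in the camera images.
- plate: Fixed aluminium plate 310 (x) x 390 (y) x 20 mm on the bench. Origin: centre of its underside. Six places are outlined on top: rows at x = -95 and +95 mm, each with y = -130, 0, +130 mm. The three sleeves stand (to 8 mm) in the row at x = -95, nearer the robot, in any order; the pad, the vee block and an empty place are in the row at x = +95. The lane between the rows is free.
- pad: Magnet pad flush with the plate's top: dark disc 78 mm across with a yellow ring out to 92 mm across. Origin: its centre, at the level of the plate's top. It does not stick up or pull.
- sleeve: Loose steel sleeve with a blue rim and a blue band round its upper part, 0.5 to 0.85 kg: upright tube 60 mm outside diameter, 5 mm wall, on a round foot flange 76 mm across and 8 mm thick; 70 mm high in all, open at the top. Origin: centre of its underside; z up along its axis.
- plain_a: Loose sleeve of the same shape without blue: a bystander.
- plain_b: Loose sleeve of the same shape without blue: a bystander.
- veeblock: Loose dark steel vee block 60 x 60 mm, 65 mm high, standing on the plate: a bystander. Origin: centre of its underside.
- bottle: Loose green metal can 66 mm across, 150 mm high, standing on the bench beside the plate, on the side away from the selector: a bystander. Origin: centre of its underside.
- selector: Fixed magnet control box 112 x 112 x 55 mm high, on the bench at the left or right of the plate. Origin: centre of its underside. The knob's axis is vertical through its centre. On its top, a red dot (off) lies towards its -x side and a green dot (on) 1.2 rad clockwise of it seen from above, both 43 mm from the axis.
- knob_grip (a point): Point on the knob's axis in the middle of its red grip bar, 95 mm above the bench when up; turns with the knob. The bar is 66 mm long (along its x), 16 wide (y), 30 high (15 above and below this point), with a white line at the pointer end (-x), on a black skirt disc 68 mm across, 10 mm thick, whose underside is 13 mm above the box.
- press (a joint): How far the knob is pressed down, m: 0 = up, 0.010 = fully down; 7 N starts it, 13 N takes it fully down. The knob can leave the red dot only while pressed 8 mm or more; it springs up again only within 0.03 rad of the green dot or at the stop just past it.
- turn (a joint): Knob angle, rad, growing clockwise seen from above: 0 = at the red dot (off), 1.2 = at the green dot (on), stop at 1.25.
Mind the look-alikes: they are no part of the job. There is more than one size of the selector; the job needs the largest. What is shaped like the sleeve but orange is not meant.

How it is judged:
By the outcome, as a careful person would: the job done as asked, in the order asked, and still so for the second after the job is handed in, with the robot touching nothing.
It also fails if it takes over 53 s, if anything falls off the work surface, if the arm or the gripper's body presses on something with over 40 N, if the wrist force passes 120 N, or if a joint passes its speed limit or range.

## Working session

There is one attempt and no reset: what is moved stays moved. The work goes in short steps, Python scripts to look and compute and a tool call to move; the robot and the scene stay as the last step left them, time stands still between calls to the robot, and variables do not carry over. Pictures are saved under pics/ and viewed, at most 10 in all, crops included, and the job is handed in when it is done.

Besides the shell and the picture viewer there is one more tool, called after ">>>" as name(argument=value, ...) on one line, values as JSON. step_arm: Moves the arm, as the interface text tells. Its arguments: {"type":"object","properties":{"targets":{"type":"array"}},"required":["targets"]}

```bash
mkdir -p pics
python3 - <<'E'
from rig import *
import cv2,pickle
s=observe();print({k:s[k] for k in('time_s','ee_pos','ee_rot','grip_width','force')})
for n in('scene','top'):
    f=grab_frame(n);pickle.dump(f,open(n+'.pkl','wb'))
    print(n,f['fx'],f['fy'],f['cx'],f['cy'],f['eye'],f['rotation'],[k for k in f])
    cv2.imwrite(f'pics/{n}0.png',f['pixels'][:,:,::-1])
E
```

```text
{'time_s': 0.0, 'ee_pos': array([ 0.13959754, -0.5832099 ,  0.24951864]), 'ee_rot': array([-6.79654295e-04,  9.93116939e-01,  1.17125060e-01,  6.67134565e-05]), 'grip_width': 0.08497522924165125, 'force': array([-0.34112875, -0.0311087 , -0.28762074])}
scene 379.1608886527559 379.1608886527559 277.8971830740452 213.64768464226657 [ 0.98892817 -0.5036995   0.6608968 ] [0.84362565 0.37730786 0.15983829 0.34696723] ['pixels', 'fx', 'fy', 'cx', 'cy', 'eye', 'rotation']
top 455.413990503327 455.413990503327 287.03705819986976 202.86877480622653 [ 0.49143535 -0.07236519  1.13843398] [ 0.71023639  0.01158783 -0.02251088 -0.70350782] ['pixels', 'fx', 'fy', 'cx', 'cy', 'eye', 'rotation']
```

View pics/top0.png

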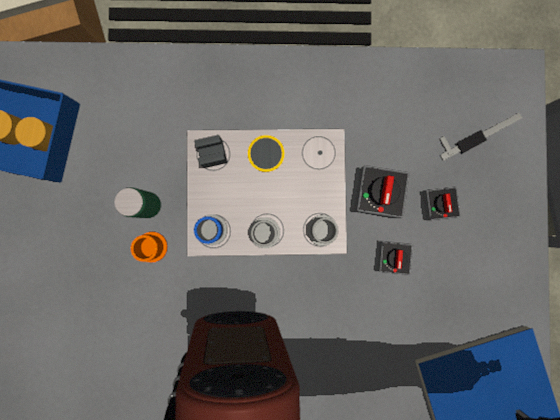

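View pics/scene0.png

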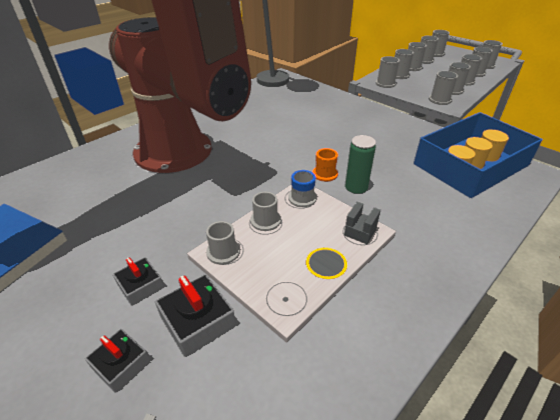

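The top view shows the blue-banded sleeve at (209,230), the pad ring at (266,154), the vee block at (211,152), and the large selector at (381,190) with its bar at (388,190). The scene view shows the same layout, with the blue sleeve at (302,190), the pad at (327,263) and the large box at (195,310).

```bash
cat > h.py <<'E'
import numpy as np,cv2,pickle
from scipy.spatial.transform import Rotation as R
def rot(f):
    q=f['rotation'];return R.from_quat([q[1],q[2],q[3],q[0]]).as_matrix()
def ray(f,uv,z):
    u,v=np.asarray(uv,float).T
    d=np.c_[(u-f['cx'])/f['fx'],-(v-f['cy'])/f['fy'],-np.ones_like(u)]@rot(f).T
    return (f['eye']+d*((z-f['eye'][2])/d[:,2])[:,None])[:,:2]
def proj(f,P):
    p=(np.atleast_2d(P)-f['eye'])@rot(f);return np.c_[f['cx']+f['fx']*p[:,0]/-p[:,2],f['cy']-f['fy']*p[:,1]/-p[:,2]]
def mask(f,lo,hi,box=None):
    m=cv2.inRange(cv2.cvtColor(f['pixels'],cv2.COLOR_RGB2HSV),np.array(lo),np.array(hi))
    if box:
        k=np.zeros_like(m);x0,y0,x1,y1=box;k[y0:y1,x0:x1]=1;m=m*k
    return m
def pts(m): 
    v,u=np.nonzero(m);return np.c_[u,v]
def circ(P):
    P=np.asarray(P,np.float32);(x,y),(a,b),_=cv2.fitEllipse(cv2.convexHull(P.reshape(-1,1,2)));return np.round([x,y,a,b],4)
def plate(f,box):
    m=mask(f,(0,0,165),(179,40,255),box);c=max(cv2.findContours(m,0,1)[0],key=cv2.contourArea)
    r=ray(f,c[:,0],.02).astype(np.float32);return cv2.minAreaRect(r)
E
python3 - <<'E'
from h import *
T=pickle.load(open('top.pkl','rb'));S=pickle.load(open('scene.pkl','rb'))
print('tcp px',proj(T,[.14,-.583,.25]),proj(S,[.14,-.583,.25]))
for n,f,yb,bb,pb,sb in(('T',T,(240,130,295,178),(190,210,235,250),(180,120,352,262),(350,160,412,220)),('S',S,(295,240,360,285),(285,165,322,196),(185,180,400,345),(150,270,240,352))):
    print(n,'plate',plate(f,pb))
    print(' ring',circ(ray(f,pts(mask(f,(22,120,120),(35,255,255),yb)),.02)))
    b=pts(mask(f,(100,110,60),(125,255,255),bb));print(' blue',len(b),circ(ray(f,b,.09)))
    r=pts(mask(f,(0,150,100),(8,255,255),sb))|0
    print(' red',len(r),cv2.minAreaRect(ray(f,r,.11).astype(np.float32)))
    g=pts(mask(f,(45,100,60),(85,255,255),sb));print(' green',len(g),ray(f,g,.055).mean(0))
    k=pts(mask(f,(0,0,0),(179,255,75),sb));print(' box dark',cv2.minAreaRect(ray(f,k,.055).astype(np.float32)))
big=[cv2.resize(f['pixels'][y:y+90,x:x+100,::-1],(400,360),interpolation=cv2.INTER_CUBIC) for f,x,y in((T,335,145),(S,145,262))]
cv2.imwrite('pics/crop1.png',np.hstack(big))
E
```

```text
tcp px [[542.94102992 409.71293252]] [[-85.41377978 185.97942841]]
T plate ((0.5737036466598511, -0.03937751054763794), (0.30846694111824036, 0.38683491945266724), 1.1797312498092651)
 ring [ 0.6684 -0.0355  0.0898  0.0903]
 blue 250 [0.4787 0.0932 0.0601 0.0634]
 red 191 ((0.5638867020606995, -0.31476789712905884), (0.020533733069896698, 0.08613131940364838), 75.14374542236328)
 green 26 [ 0.56449945 -0.2762775 ]
 box dark ((0.572792649269104, -0.30701252818107605), (0.12398119270801544, 0.11243364959955215), 81.39340209960938)
S plate ((0.5460751056671143, -0.03962978720664978), (0.36343109607696533, 0.39305299520492554), 1.3055757284164429)
 ring [ 0.6672 -0.0365  0.0905  0.0906]
 blue 279 [0.4859 0.0834 0.064  0.0911]
 red 351 ((0.5848457217216492, -0.32573026418685913), (0.02032594382762909, 0.0820700079202652), 80.05463409423828)
 green 32 [ 0.56275659 -0.2755701 ]
 box dark ((0.5505267381668091, -0.3187367022037506), (0.10700559616088867, 0.21786987781524658), 83.02316284179688)
```

View pics/crop1.png

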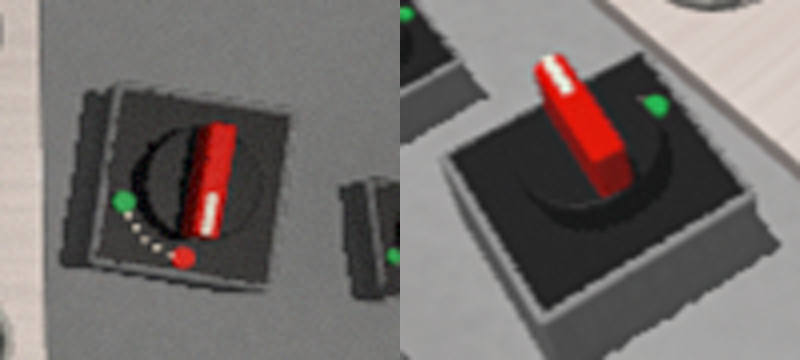

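The crop shows the box's top face (crop pixels) with corners at (118,87), (290,115), (267,290) and (93,265). The red dot is at (184,258), the green dot at (124,201), and the bar's white end points to the red dot.

Run:
```python
from h import *
T=pickle.load(open('top.pkl','rb'));S=pickle.load(open('scene.pkl','rb'))
c=lambda P,o:(np.array(P)+.5)/4-.5+o
q=ray(T,c([(118,87),(290,115),(267,290),(93,265)],(335,145)),.055)
print('T corners',q,'c',q.mean(0),'side',np.linalg.norm(np.diff(q,axis=0),axis=1),'yaw left side',np.degrees(np.arctan2(*(q[0]-q[3])[::-1])),np.degrees(np.arctan2(*(q[1]-q[2])[::-1])))
d=ray(T,c([(184,258),(124,201)],(335,145)),.055)-q.mean(0)
print('dots',d,np.linalg.norm(d,axis=1),np.degrees(np.arctan2(d[:,1],d[:,0])))
q=ray(S,c([(445,157),(640,55),(750,192),(545,310)],(145-100,262)),.055);print('S corners',q,q.mean(0),np.linalg.norm(np.diff(q,axis=0),axis=1))
b=ray(T,c([(212,123),(237,125),(218,238),(193,236)],(335,145)),.11);print('bar top?',b.mean(0),b)
```

```text
T corners [[ 0.6332392  -0.27291462]
 [ 0.61751199 -0.376391  ]
 [ 0.51243329 -0.36222426]
 [ 0.52636072 -0.25806569]] c [ 0.5723863  -0.31739889] side [0.10466474 0.10602938 0.10508559] yaw left side -7.909629024690309 -7.6783352057435605
dots [[-0.04132079  0.00487187]
 [-0.0075848   0.04082219]] [0.041607   0.04152084] [173.27566324 100.52558703]
S corners [[ 0.51469332 -0.3661001 ]
 [ 0.53109166 -0.26268322]
 [ 0.63401153 -0.27600434]
 [ 0.61662094 -0.37846341]] [ 0.57410436 -0.32081277] [0.10470892 0.10377837 0.10392446]
bar top? [ 0.57332452 -0.31804715] [[ 0.60605396 -0.31637783]
 [ 0.60506609 -0.33065176]
 [ 0.54059138 -0.319693  ]
 [ 0.54158664 -0.30546601]]
```

>>> step_arm(targets=[0.0306, -0.0169, 0, 0, 1, 0.0306, -0.0169, 0, 0, 1, 0.0306, -0.0169, 0, 0, 1, 0.0306, -0.0169, 0, 0, 1, 0.0306, -0.0169, 0, 0, 1, 0.0306, -0.0169, 0, 0, 1, 0.0306, -0.0169, 0, 0, 1, 0.0306, -0.0169, 0, 0, 1, 0.0306, -0.0169, 0, 0, 1, 0.0306, -0.0169, 0, 0, 1, 0.0306, -0.0169, 0, 0, 1, 0.0306, -0.0169, 0, 0, 1])

```text
time_s: 1.3
ee_pos: [0.4504, -0.2996, 0.25]
ee_rot: [-0.0, 0.993, 0.117, -0.0]
force: [0.0, -1.1, 0.2]
grip_width: 0.0858
finger_force: 0.0
```

>>> step_arm(targets=[0.012, -0.0378, 0, 0, 1, 0.012, -0.0378, 0, 0, 1, 0.012, -0.0378, 0, 0, 1, 0.012, -0.0378, 0, 0, 1, 0.012, -0.0378, 0, 0, 1, 0.012, -0.0378, 0, 0, 1, 0.012, -0.0378, 0, 0, 1, 0.012, -0.0378, 0, 0, 1, 0.012, -0.0378, 0, 0, 1, 0.012, -0.0378, 0, 0, 1, 0, 0, 0, 0, 1, 0, 0, 0, 0, 1])

```text
time_s: 2.5
ee_pos: [0.478, 0.0954, 0.2499]
ee_rot: [0.0, 0.993, 0.118, -0.0]
force: [-0.2, -0.4, -0.4]
grip_width: 0.0851
finger_force: 0.0
```

>>> step_arm(targets=[0, 0, -0.0, -8.5, 1, 0, 0, 0, -8.5, 1, 0, 0, 0, -8.5, 1, 0, 0, 0, -8.5, 1, 0, 0, 0, -8.5, 1, 0, 0, 0, -8.5, 1, 0, 0, 0, -8.5, 1, 0, 0, 0, -8.5, 1, 0, 0, 0, -8.5, 1, 0, 0, 0, -8.5, 1, 0, 0, 0, -8.5, 1, 0, 0, 0, -8.5, 1])

```text
time_s: 3.7
ee_pos: [0.4783, 0.0933, 0.2501]
ee_rot: [-0.0, 0.532, 0.847, -0.0]
force: [-0.8, -0.0, 0.2]
grip_width: 0.0857
finger_force: 0.0
```

>>> step_arm(targets=[0, 0, 0.015, -8.5, 1, 0, 0, 0.015, -8.5, 1, 0, 0, 0.015, -8.5, 1, 0, 0, 0.015, -8.5, 1, 0, 0, 0.015, -8.5, 1, 0, 0, 0.015, -8.5, 1, 0, 0, 0, -5.5, 1, 0, 0, 0, 0, 1, 0, 0, 0, 0, 1])

```text
time_s: 4.6
ee_pos: [0.4785, 0.0938, 0.1604]
ee_rot: [0.0, 0.072, 0.997, -0.0]
force: [0.3, -0.1, 0.9]
grip_width: 0.0855
finger_force: 0.0
```

>>> step_arm(targets=[0, 0, 0.02, 0, 1, 0, 0, 0.02, 0, 1, 0, 0, 0.02, 0, 1, 0, 0, 0.02, 0, 1, 0, 0, 0.0175, 0, 1, 0, 0, 0, 0, 1])

```text
time_s: 5.2
ee_pos: [0.4769, 0.0943, 0.0608]
ee_rot: [-0.002, 0.072, 0.997, -0.0]
force: [-0.4, 0.5, 0.9]
grip_width: 0.0855
finger_force: 0.0
```

>>> step_arm(targets=[0, 0, 0, 0, 0.8, 0, 0, 0, 0, 0.74, 0, 0, 0, 0, 0.7, 0, 0, 0, 0, 0.6, 0, 0, 0, 0, 0.5, 0, 0, 0, 0, 0.5])

```text
time_s: 5.8
ee_pos: [0.4794, 0.094, 0.0648]
ee_rot: [0.001, 0.071, 0.998, -0.001]
force: [-3.4, -3.5, 8.3]
grip_width: 0.0588
finger_force: 63.3
```

Run:
```python
from rig import *
import cv2
f=grab_frame('scene');cv2.imwrite('pics/g1.png',cv2.resize(f['pixels'][130:330,170:420,::-1],(750,600)))
s=observe();print(s['ee_pos'],s['force'],s['wrist_torque'],s['grip_width'],s['finger_force'],s['joints'])
```

```text
[0.47944932 0.09394169 0.06485245] [-3.66734631 -4.40813532  8.23162205] [-0.82818094  0.66388596 -0.10952664] 0.059310552004183496 63.34240101277828 [-0.07409962 -0.19227021 -0.52975102  1.23067908 -0.00148288  0.067277  ]
```

View pics/g1.png

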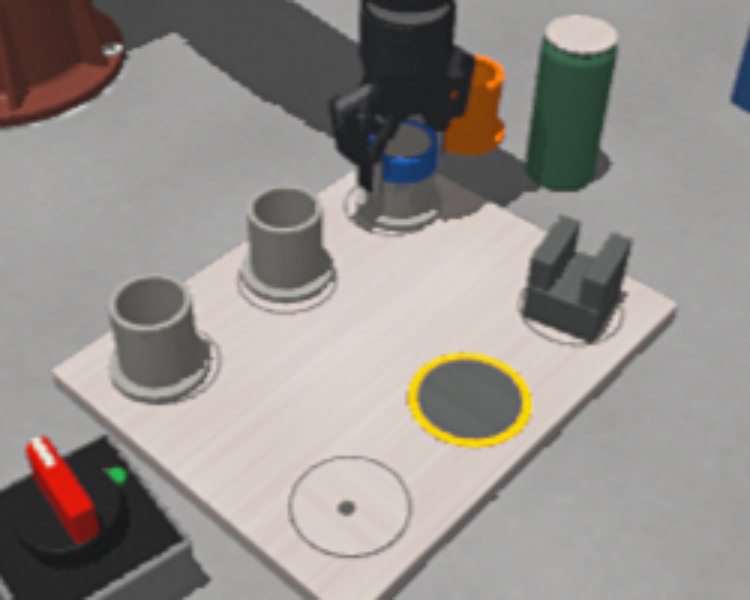

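The sleeve is gripped upright and pressed onto the plate with about 8 N; pad and path are clear. I'll slide it along the lane.

>>> step_arm(targets=[-0.005, -0.003, 0, 0, 0.5, -0.0096, -0.0054, 0, 0, 0.5, -0.0096, -0.0054, 0, 0, 0.5, -0.0096, -0.0054, 0, 0, 0.5, -0.0096, -0.0054, 0, 0, 0.5, -0.0096, -0.0054, 0, 0, 0.5])

```text
time_s: 6.45
ee_pos: [0.527, 0.0585, 0.0649]
ee_rot: [0.0, 0.07, 0.998, 0.001]
force: [-8.2, 8.0, 15.3]
grip_width: 0.0585
finger_force: 63.8
```

>>> step_arm(targets=[-0.0096, -0.0054, 0, 0, 0.5, -0.0096, -0.0054, 0, 0, 0.5, -0.0096, -0.0054, 0, 0, 0.5, -0.0096, -0.0054, 0, 0, 0.5, -0.0096, -0.0054, 0, 0, 0.5, -0.0079, -0.0091, 0, 0, 0.5, -0.0079, -0.0091, 0, 0, 0.5, -0.0079, -0.0091, 0, 0, 0.5, -0.0079, -0.0091, 0, 0, 0.5, -0.0079, -0.0091, 0, 0, 0.5, -0.0079, -0.0091, 0, 0, 0.5, 0, 0, 0, 0, 0.5])

```text
time_s: 7.65
ee_pos: [0.6115, -0.0375, 0.0649]
ee_rot: [0.002, 0.071, 0.998, -0.0]
force: [1.2, -0.7, 4.5]
grip_width: 0.059
finger_force: 64.4
```

Run:
```python
from rig import *
from h import *
f=grab_frame('scene');t=grab_frame('top');
cv2.imwrite('pics/g2.png',np.hstack([cv2.resize(f['pixels'][170:300,240:400,::-1],(400,325)),cv2.resize(t['pixels'][110:240,190:350,::-1],(400,325))]))
s=observe();print(s['ee_pos'],s['ee_rot'],s['force'],s['wrist_torque'],s['grip_width'])
```

```text
[ 0.61150202 -0.03744145  0.06489557] [ 2.00001541e-03  7.04763359e-02  9.97511311e-01 -5.20633221e-04] [ 2.01357984 -1.61273201  5.6109092 ] [-0.46865841 -0.41641987  0.07725738] 0.05891408710155912
```

View pics/g2.png

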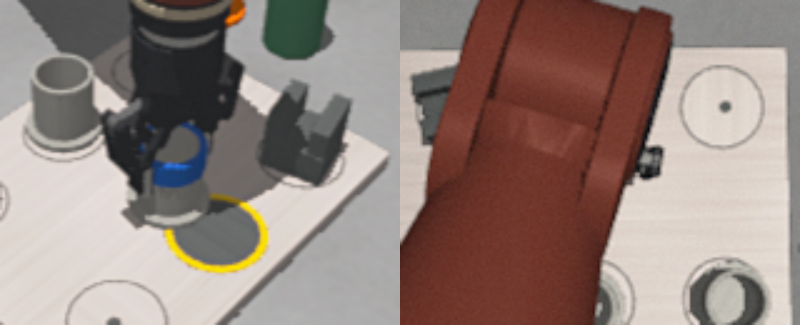

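The sleeve stands upright just before the pad: its foot is at crop (168,210) and the ring centre at (217,233). I'll slide it the last 57 mm.

>>> step_arm(targets=[-0.0093, 0.0016, 0.0005, 0, 0.5, -0.0093, 0.0016, 0.0005, 0, 0.5, -0.0093, 0.0016, 0, 0, 0.5, -0.0093, 0.0016, 0, 0, 0.5, -0.0093, 0.0016, 0, 0, 0.5, -0.0093, 0.0016, 0, 0, 0.5, 0, 0, 0, 0, 0.5, 0, 0, 0, 0, 0.5])

```text
time_s: 8.55
ee_pos: [0.6674, -0.0353, 0.0649]
ee_rot: [0.001, 0.07, 0.998, -0.001]
force: [-5.7, -0.3, 14.4]
grip_width: 0.0591
finger_force: 65.6
```

Run:
```python
from rig import *
from h import *
f=grab_frame('scene')
cv2.imwrite('pics/g3.png',cv2.resize(f['pixels'][170:300,240:400,::-1],(720,585)))
s=observe();print(s['ee_pos'],s['ee_rot'],s['force'],s['wrist_torque'],s['grip_width'])
y=pts(mask(f,(22,120,120),(35,255,255),(280,225,375,300)));P=ray(f,y,.02)-[.668,-.036]
a=np.degrees(np.arctan2(P[:,1],P[:,0]));r=np.hypot(*P.T)
for k in range(-180,180,30):
    i=(a>=k)&(a<k+30);print(k,i.sum(),np.round([r[i].min(),r[i].max()],4) if i.any() else '')
```

```text
[ 0.6673765  -0.03523496  0.06487433] [ 1.43702288e-03  7.03008196e-02  9.97524691e-01 -4.69102352e-04] [-4.96429073 -0.07272311 14.72066387] [-0.07600977  1.03645227 -0.06489157] 0.059118600881098875
-180 18 [0.0402 0.0466]
-150 24 [0.0401 0.0461]
-120 17 [0.0419 0.0463]
-90 28 [0.0395 0.0467]
-60 31 [0.0387 0.0456]
-30 28 [0.0382 0.0455]
0 23 [0.0384 0.0448]
30 15 [0.0386 0.0438]
60 3 [0.0422 0.0436]
90 0 
120 0 
150 0
```

View pics/g3.png

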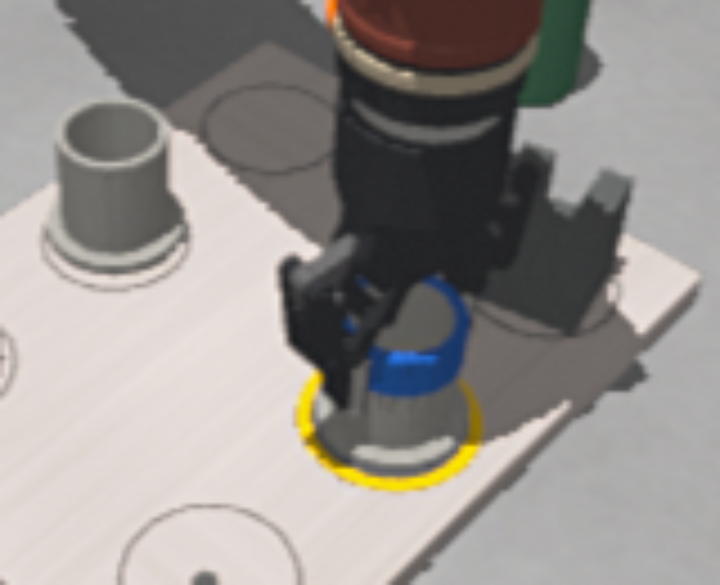

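>>> step_arm(targets=[0, 0, 0, 0, 0.75, 0, 0, 0, 0, 0.85, 0, 0, 0, 0, 1, 0, 0, 0, 0, 1, 0, 0, -0.01, 0, 1, 0, 0, -0.02, 0, 1, 0, 0, -0.03, 0, 1, 0, 0, -0.03, 0, 1, 0, 0, -0.03, 0, 1])

```text
time_s: 9.5
ee_pos: [0.6661, -0.0349, 0.1838]
ee_rot: [0.0, 0.07, 0.998, -0.0]
force: [0.3, -0.2, -0.2]
grip_width: 0.0853
finger_force: 0.0
```

```bash
cat > k.py <<'E'
import numpy as np,sys
# from x,y to x,y at yaw deg -> tool shift
x,y,X,Y,w=map(float,sys.argv[1:]);c,s=np.cos(np.radians(w)),np.sin(np.radians(w));d=np.array([X-x,Y-y]);print(d@[c,s],d@[s,-c])
E
python3 k.py .6672 -.0358 .573 -.3185 171.9
```

```text
0.05342745028814524 -0.2931525840849911
```

>>> step_arm(targets=[0.0055, -0.03, 0, 0, 1, 0.0055, -0.03, 0, 0, 1, 0.0055, -0.03, 0, 0, 1, 0.0055, -0.03, 0, 0, 1, 0.0055, -0.03, 0, 0, 1, 0.0055, -0.03, 0, 0, 1, 0.0055, -0.03, 0, 0, 1, 0.0055, -0.03, 0, 0, 1, 0.0055, -0.03, 0, 0, 1, 0.0039, -0.0232, 0, 0, 1, 0, 0, 0, 0, 1, 0, 0, 0, 0, 1])

```text
time_s: 10.7
ee_pos: [0.5722, -0.318, 0.1823]
ee_rot: [0.0, 0.071, 0.997, -0.0]
force: [-0.3, 0.2, 0.8]
grip_width: 0.0851
finger_force: 0.0
```

Run:
```python
from rig import *
from h import *
f=grab_frame('scene');t=grab_frame('top')
cv2.imwrite('pics/g4.png',np.hstack([cv2.resize(f['pixels'][180:345,140:360,::-1],(400,300)),cv2.resize(t['pixels'][120:230,240:400,::-1],(400,300),interpolation=2)]))
s=observe();print(s['ee_pos'],s['ee_rot'],s['force'],s['joints'])
for g,b in((t,(235,125,300,185)),(f,(280,225,375,300))):
    y=pts(mask(g,(22,120,120),(35,255,255),b));P=ray(g,y,.02);print('ring',circ(P))
    P=P-circ(P)[:2];a=np.degrees(np.arctan2(P[:,1],P[:,0]));r=np.hypot(*P.T)
    print([(k,((a>=k)&(a<k+30)).sum(),round(r[(a>=k)&(a<k+30)].min(initial=9),4)) for k in range(-180,180,30)])
b=pts(mask(t,(100,110,60),(125,255,255),(240,120,300,180)));print('rim',circ(ray(t,b,.09)))
```

```text
[ 0.57263615 -0.31702222  0.18218996] [ 1.36296577e-04  6.98319748e-02  9.97558758e-01 -7.24343443e-06] [ 0.52832883 -0.56201224 -0.18239743] [-7.05004439e-01  2.68232409e-01  1.56514914e-01  1.45885080e+00
  1.50059518e-04 -5.65226709e-01]
ring [ 0.6683 -0.0356  0.0893  0.0904]
[(-180, np.int64(26), np.float64(0.0387)), (-150, np.int64(26), np.float64(0.0382)), (-120, np.int64(24), np.float64(0.0381)), (-90, np.int64(24), np.float64(0.0378)), (-60, np.int64(27), np.float64(0.0377)), (-30, np.int64(14), np.float64(0.0405)), (0, np.int64(0), np.float64(9.0)), (30, np.int64(3), np.float64(0.044)), (60, np.int64(8), np.float64(0.0431)), (90, np.int64(8), np.float64(0.0424)), (120, np.int64(21), np.float64(0.0398)), (150, np.int64(24), np.float64(0.0397))]
ring [ 0.6672 -0.0369  0.0897  0.0911]
[(-180, np.int64(18), np.float64(0.0391)), (-150, np.int64(23), np.float64(0.0389)), (-120, np.int64(25), np.float64(0.0392)), (-90, np.int64(26), np.float64(0.0388)), (-60, np.int64(32), np.float64(0.0387)), (-30, np.int64(27), np.float64(0.0392)), (0, np.int64(25), np.float64(0.0392)), (30, np.int64(20), np.float64(0.0396)), (60, np.int64(5), np.float64(0.0434)), (90, np.int64(0), np.float64(9.0)), (120, np.int64(0), np.float64(9.0)), (150, np.int64(5), np.float64(0.0425))]
rim [ 0.6654 -0.0337  0.0609  0.063 ]
```

View pics/g4.png

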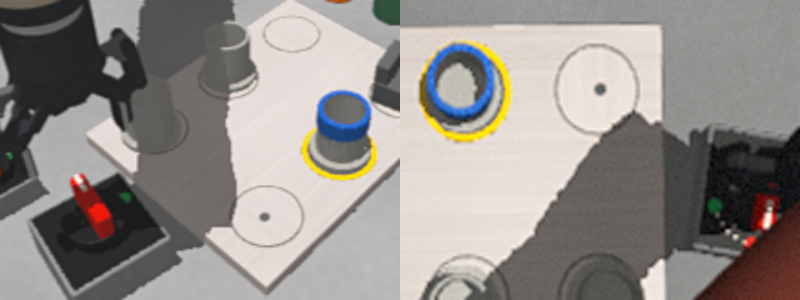

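Left half: the sleeve stands upright inside the yellow ring at crop (340,155), with nothing else moved. Right half: the ring shows round the foot, with its centre near crop (466,90). I'll measure the centring more exactly.

```bash
python3 - <<'E'
from rig import *
from h import *
from scipy.optimize import least_squares
def far(f,box,z,r,lo,hi,allp=False):
    m=mask(f,lo,hi,box);c=np.vstack([k[:,0] for k in cv2.findContours(m,0,1)[0]])
    P=ray(f,cv2.convexHull(c)[:,0],z);e=f['eye'][:2];m0=P.mean(0)
    if not allp: u=(m0-e)/np.linalg.norm(m0-e);P=P[(P-m0)@u>-.003]
    s=least_squares(lambda p:np.hypot(*(P-p[:2]).T)-p[2],[*m0,r]);return np.round(s.x,4),len(P)
B=((100,110,60),(125,255,255));Y=((22,120,120),(35,255,255))
f=grab_frame('scene');t=grab_frame('top')
for g,b in((t,(235,125,300,185)),(f,(300,215,375,300))):
    print('rim',far(g,b,.09,.03,*B),'ring',far(g,b,.02,.046,*Y,True))
E
python3 - <<'E'
import numpy as np
E
```

```text
rim (array([ 0.6655, -0.0338,  0.0311]), 8) ring (array([ 0.6683, -0.0356,  0.045 ]), 25)
rim (array([ 0.6668, -0.0349,  0.0299]), 11) ring (array([ 0.6673, -0.037 ,  0.0453]), 22)
```

Offset from the pad centre is about 2–2.5 mm, well inside the ring. Next I grip the knob.

>>> step_arm(targets=[-0.0007, -0.001, 0.02, 0, 1, 0, 0, 0.02, 0, 1, 0, 0, 0.02, 0, 1, 0, 0, 0.015, 0, 1, 0, 0, 0.006, 0, 1, 0, 0, 0, 0, 1, 0, 0, 0, 0, 1])

```text
time_s: 11.6
ee_pos: [0.5733, -0.3191, 0.1018]
ee_rot: [0.0, 0.07, 0.998, -0.0]
force: [0.6, -0.2, 0.3]
grip_width: 0.0852
finger_force: 0.0
```

>>> step_arm(targets=[0, 0, 0, 0, 0.7, 0, 0, 0, 0, 0.5, 0, 0, 0, 0, 0.35, 0, 0, 0, 0, 0.25, 0, 0, 0, 0, 0.1, 0, 0, 0, 0, 0, 0, 0, 0, 0, 0, 0, 0, 0, 0, 0])

```text
time_s: 12.4
ee_pos: [0.5729, -0.3196, 0.1013]
ee_rot: [0.0, 0.07, 0.998, -0.001]
force: [-0.4, -4.5, 3.9]
grip_width: 0.0151
finger_force: 61.1
```

>>> step_arm(targets=[0, 0, 0.0025, 0, 0, 0, 0, 0.0025, 0, 0, 0, 0, 0.0025, 0, 0, 0, 0, 0.0025, 0, 0, 0, 0, 0.001, 0, 0, 0, 0, 0, 0, 0])

```text
time_s: 13.0
ee_pos: [0.573, -0.3196, 0.0914]
ee_rot: [0.0, 0.07, 0.998, -0.001]
force: [-5.1, -2.5, 12.6]
grip_width: 0.015
finger_force: 62.6
```

>>> step_arm(targets=[0, 0, 0.001, 0, 0, 0, 0, 0, 3, 0, 0, 0, 0, 6, 0, 0, 0, 0, 6, 0, 0, 0, 0, 6, 0, 0, 0, 0, 6, 0, 0, 0, 0, 6, 0, 0, 0, 0, 0, 0])

```text
time_s: 13.8
ee_pos: [0.5734, -0.3192, 0.0911]
ee_rot: [0.001, 0.352, 0.936, -0.0]
force: [-6.2, -0.0, 15.3]
grip_width: 0.0151
finger_force: 63.0
```

>>> step_arm(targets=[0, 0, 0, 6, 0, 0, 0, 0, 6, 0, 0, 0, 0, 6, 0, 0, 0, 0, 6, 0, 0, 0, 0, 6, 0, 0, 0, 0, 4, 0, 0, 0, 0, 2, 0, 0, 0, 0, 0, 0, 0, 0, 0, 0, 0])

```text
time_s: 14.7
ee_pos: [0.5739, -0.319, 0.0911]
ee_rot: [0.001, 0.623, 0.782, 0.0]
force: [-3.2, 1.2, 15.0]
grip_width: 0.0152
finger_force: 62.8
```

Run:
```python
from rig import *
import numpy as np
s=observe();q=s['ee_rot'];print(s['ee_pos'],2*np.degrees(np.arctan2(q[2],q[1])),s['force'],s['wrist_torque'],s['time_s'])
```

```text
[ 0.57390407 -0.3190014   0.09114705] 102.97366589744635 [-3.23624174  1.21479699 14.98021042] [0.33137847 0.4333354  0.01606469] 14.7
```

>>> step_arm(targets=[0, 0, -0.003, 0, 0, 0, 0, -0.003, 0, 0, 0, 0, -0.002, 0, 0, 0, 0, 0, 0, 0])

```text
time_s: 15.1
ee_pos: [0.5739, -0.3189, 0.0984]
ee_rot: [0.001, 0.623, 0.782, 0.001]
force: [0.3, -0.5, 9.8]
grip_width: 0.0151
finger_force: 62.0
```

>>> step_arm(targets=[0, 0, -0.002, 0, 0, 0, 0, -0.0015, 0, 0, 0, 0, 0, 0, 0])

```text
time_s: 15.4
ee_pos: [0.5737, -0.3189, 0.1011]
ee_rot: [0.001, 0.623, 0.782, 0.001]
force: [4.3, -0.4, 6.7]
grip_width: 0.015
finger_force: 61.5
```

>>> step_arm(targets=[0, 0, 0, 0, 0.3, 0, 0, 0, 0, 0.5, 0, 0, 0, 0, 0.8, 0, 0, 0, 0, 1, 0, 0, 0, 0, 1, 0, 0, -0.01, 0, 1, 0, 0, -0.03, 0, 1, 0, 0, -0.04, 0, 1, 0, 0, -0.04, 0, 1, 0, 0, 0, 0, 1])

```text
time_s: 16.4
ee_pos: [0.5748, -0.3205, 0.2282]
ee_rot: [0.005, 0.623, 0.782, -0.0]
force: [0.1, -0.5, -0.6]
grip_width: 0.0853
finger_force: 0.0
```

>>> step_arm(targets=[-0.02, -0.022, -0.01, 0, 1, -0.02, -0.022, -0.01, 0, 1, -0.02, -0.022, -0.01, 0, 1, -0.02, -0.022, -0.01, 0, 1, -0.02, -0.022, -0.01, 0, 1, -0.02, -0.022, -0.01, 0, 1, 0, 0, 0, 0, 1])

```text
time_s: 17.1
ee_pos: [0.4691, -0.4686, 0.2819]
ee_rot: [0.001, 0.624, 0.781, -0.001]
force: [0.2, 0.4, 0.1]
grip_width: 0.0856
finger_force: 0.0
```

Run:
```python
from rig import *
from h import *
f=grab_frame('scene');t=grab_frame('top')
cv2.imwrite('pics/g5.png',np.hstack([cv2.resize(f['pixels'][170:350,140:380,::-1],(400,300)),cv2.resize(t['pixels'][110:260,200:400,::-1],(400,300),interpolation=2)]))
b=ray(t,pts(mask(t,(0,150,100),(8,255,255),(355,165,405,205))),.11).astype(np.float32);print(cv2.minAreaRect(b))
S0=pickle.load(open('scene.pkl','rb'))
# height check: top-most red rows before/after
for g in(S0,f): print(cv2.boundingRect(mask(g,(0,150,100),(8,255,255),(150,265,240,352))))
```

```text
((0.573656439781189, -0.3181644678115845), (0.01679721474647522, 0.06501012295484543), 11.353866577148438)
(179, 276, 23, 35)
(174, 275, 31, 36)
```

View pics/g5.png

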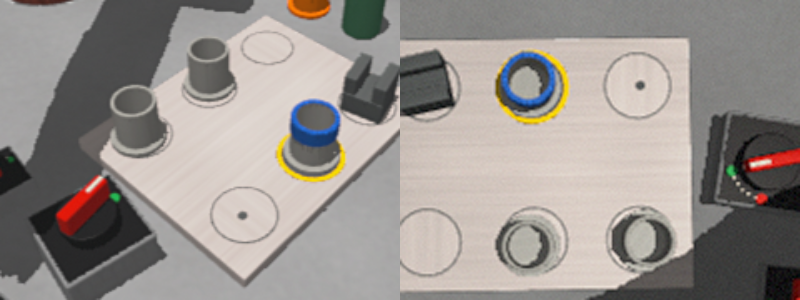

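The left view shows the bar raised and pointing at the green dot near crop (115,197). The right view shows the bar's white end beside the green dot (731,170) and the sleeve inside the ring at (530,85). Everything else is in place. As I raised the gripper, the spring force fell smoothly to about 7 N, so the knob came fully up.

```bash
python3 -c "
from rig import *
print(finish_job())"
```

```text
the job is handed in; nothing more can be done
None
```

I handed in the job at about 17 s: the blue-banded sleeve stands inside the yellow ring, about 2–2.5 mm off centre by the cameras. The magnet knob is turned to the green dot and, judging by the spring force, is fully back up. The plain sleeves, vee block and can were not touched.

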